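# Set the crusher's trimmer, feed it scrap plaster models and start it

### The job

Lift the orange plastic tuning tool out of the blue stand and use its blade to turn the slotted trimmer screw on the controller until its red pointer stands in the middle of the green band, then stand the tool back in its hole in the blue stand. After that, push every scrap plaster model that is on the bench through the sprung blue flap on top of the crusher so that the flap swings shut behind it. Only when all the models are inside, press the green start button fully down and let go; leave the bottle, the articulator and the jar where they are.

Things in the scene. Friction and masses are not known exactly. Their poses are not given: they have to be found in the camera images.
- tool: loose orange plastic tuning tool, 114 mm long, 25 g, stands upright, blade down, in the hole of the blue stand. Origin: the end of the blade (its lower end); z runs up the tool. From the tip: white blade 12 mm wide (its x) x 3 mm thick (its y) x 10 mm, round shaft 8 mm thick up to 48 mm, round collar 26 mm across from 48 to 52 mm, square handle 16 x 16 mm (sides along its x and y) from 52 to 114 mm. A black bar on top of the handle runs along the blade's width.
- tool_tip (a point): middle of the end of the tool's blade, axes as the tool
- tool_stand: fixed blue tiered bur stand, 72 mm across at the foot, a 46 x 46 mm block 60 mm high; origin: centre of its underside, axes along the block. A square hole 17 mm wide, 54 mm deep, in the middle of its top takes the tool's blade and shaft loosely; the collar rests on the top, so at home the tool's tip is 12 mm above the bench, over the stand's origin.
- controller: fixed grey controller with dark top, 150 (x) x 110 (y) x 50 mm high; origin: centre of its underside. On its top the trimmer at x = -36 mm and the start button at x = +42 mm, both at y = 0, and a painted green band 25 mm from the trimmer's axis, centred towards the controller's +y.
- trimmer (a joint): the slotted trimmer screw's angle, rad, about the vertical, growing anticlockwise seen from above: 0 when the red pointer points along the controller's +x, 1.57 when it points at the middle of the green band (the controller's +y; the band reaches 0.2 either way). It starts between -0.4 and 0.5, has stops at -0.8 and 2.6, turns with about 0.025 N m of friction and stays where it is left.
- slot (a point): floor of the trimmer's slot, on the screw's axis, 54 mm above the bench. The point turns with the screw: its x runs along the slot, towards the red pointer. The slot, between two white cheeks in a brass disc 31 mm across, is 5 mm wide, 20 mm long, open at its ends, and 6 mm deep.
- start (a joint): travel of the green start button, m: 0 up, 0.006 fully down (about 4 N), springs back
- start_top (a point): middle of the top of the green start button, 28 mm across; it is pressed straight down
- crusher: fixed beige crusher, 180 (x) x 200 (y) x 200 mm high, hollow, its +x side clear, with a grey motor housing (110 x 50 x 120 mm high) against its -y side; origin: centre of the underside of the beige box
- hopper (a point): centre of the opening in the crusher's top, at the level of the top (200 mm above the bench), axes as the crusher. The opening is 84 mm (x) by 112 mm (y), outlined in yellow, and the blue flap closes it from 3 mm below the top.
- bin_floor (a point): centre of the crusher's inner floor (12 mm above the bench), axes as the crusher; inside, it is 168 (x) x 188 (y) mm. A fixed steel splitting wedge with a rounded edge runs along x across the middle, 36 mm high, so models slide off to either side
- flap (a joint): angle of the blue flap, rad: 0 shut (level), growing as it swings down and inwards to 1.45. It is hinged along the opening's +x edge, its free edge is at -x; a weak spring (0.014 N m at 0, 0.034 N m fully open) shuts it. A model merely laid on it does not always go through; pushed 40 to 50 mm below the top it falls in.
- model0: scrap plaster part-model of a row of teeth, a cream block 50 (its x) x 24 (its y) x 27 mm high with a pink strip and four white teeth on top, 36 mm high in all, about 85 g; origin: centre of its underside, z up. It stands on the bench, and may be absent.
- model1: scrap plaster part-model of a row of teeth, a cream block 50 (its x) x 24 (its y) x 27 mm high with a pink strip and four white teeth on top, 36 mm high in all, about 85 g; origin: centre of its underside, z up. It stands on the bench, and may be absent.
- model2: scrap plaster part-model of a row of teeth, a cream block 50 (its x) x 24 (its y) x 27 mm high with a pink strip and four white teeth on top, 36 mm high in all, about 85 g; origin: centre of its underside, z up. It stands on the bench, and may be absent.
- model3: scrap plaster part-model of a row of teeth, a cream block 50 (its x) x 24 (its y) x 27 mm high with a pink strip and four white teeth on top, 36 mm high in all, about 85 g; origin: centre of its underside, z up. It stands on the bench, and may be absent.
- model4: scrap plaster part-model of a row of teeth, a cream block 50 (its x) x 24 (its y) x 27 mm high with a pink strip and four white teeth on top, 36 mm high in all, about 85 g; origin: centre of its underside, z up. It stands on the bench, and may be absent.
- water: bystander, loose, to be left alone; origin: centre of its underside. Clear water bottle with blue cap, 60 mm across, 170 mm high.
- articulator: bystander, loose, to be left alone; origin: centre of its underside. Dark metal articulator, 75 x 85 mm, 95 mm high.
- jar: bystander, loose, to be left alone; origin: centre of its underside. Amber glass jar with white cap, 64 mm across, 60 mm high.
Things that resemble listed ones, but are neither listed nor needed, are in the scene too. What is shaped like the model1 but purple is not meant.

How it is judged:
By the outcome, as a careful person would: the job done as asked, in the order asked, and still so for the second after the job is handed in, with the robot touching nothing.
Of model0, model1, model2, model3, model4 only 2 to 5 are there at a start; the rules pass over those that are not, and their reading is None.
At some moment in a run one of model0, model1, model2, model3, model4 may be knocked a few centimetres aside while the robot is not near it.
It also fails if it takes over 210 s, if anything falls off the work surface, if the arm or the gripper's body presses on something with over 40 N, if the wrist force passes 120 N, or if a joint passes its speed limit or range.

### The arm

A 6-joint arm with a two-finger parallel gripper is mounted at the origin on the work surface. World frame = base frame: x ahead of the robot, y to its left, z up, the work surface at z = 0. Lengths are in mm, angles in rad, forces in N, time in s.
With the tool pointing down it reaches from about 300 to 775 mm from the base axis. Payload 14.6 kg.
Tool frame: the origin (TCP) lies between the finger pads; the fingertips stand 25 mm ahead of it and the grasp point (between the pads) lies 6 mm ahead of it; z points along the fingers, y is the line along which they close (so a half turn about z gives the same grasp; the last joint's range is limited). The gripper opens to 94 mm and grips with 3 to 60 N. Pads are 16 mm wide; open, the fingers measure 119 mm over their backs; the gripper's body (75 mm by 177 mm) begins 78 mm behind the grasp point.
Start: joints at [-1.174, 0.3, 1.521, -0, 1.321, -0.067], TCP at [246.034, -491.891, 230.446] pointing down, gripper open.
Joint ranges: [-3.03, 3.03], [-0.79, 2.21], [0.23, 2.52], [-1.04, 4.18], [0, 3.07], [-2.55, 2.55]. Speed limits (rad/s): [2.22, 2.22, 2.57, 3.14, 3.14, 3.14].

### API

Orientations are given as [roll, pitch, yaw] about the fixed x, y, z axes, in that order (R = Rz(yaw) Ry(pitch) Rx(roll)).
In Python, from cell import manip gives the robot as it stands. The module is installed in compiled form; this text tells all that it offers.
- The arm moves only by the tool step_arm, never from a script. Its argument "series" is one flat list of numbers, 5 for each row, row after row: the shift along the world's x, y, z in mm, then the turn about the world's z in rad, then the closure, from 0 (fully open) to 1 (shut). In form: [dx, dy, dz, spin, jaw, dx, dy, dz, spin, jaw, ...]. A call has 1 to 20 rows; each row shifts and turns the commanded pose from where the row before left it; what a row does not reach is not made up. A row lasts 1/8 s, in which the tool goes at most 62.5 mm and 10.7 degrees, less where a joint would pass 70% of its speed; a pose out of reach is approached as far as the arm can. A call is refused whole if a number of a shift passes 62.5 or a number of a turn 0.188, either way. A call with a gripper value outside its range is refused whole. The fingers move at their own pace and stop on an object; "squeeze" is the grip in N (left out, the last holds). Time passes only in rows, so rows that do not move let the fingers close. It gives the time, the measured TCP pose, the force, the opening and the grip force at its end, in the units of the state.
- manip.read_state(): the state, without advancing time (a new reading comes with each control period).
- manip.camera(name): name is "side" or "top"; returns (picture, depth): 400x640x3 uint8, blue, green, red; 400x640 float32, mm along the optical axis (not along the pixel's ray), 0 where there is no reading.
- manip.camera_info(name): a dict with "fovy" (degrees; the focal length in pixels is half the picture's height over the tangent of half this angle, whatever the lens; pixels are square), "cx", "cy" (the principal point, pixels), "k1" (the pictures are not rectified: a ray, as slopes to the right and down, at radius r is drawn at 1 + k1 r^2 times it, then the intrinsics apply), "eye" and "orientation" of the camera in the world. Camera axes: x right, y down, z forward; pixel columns grow to the right and rows downward; lengths in mm; the calibration is good to about 2 mm. A picture is of the moment at which its call begins. camera_info takes no time and is no camera call.
- manip.sign_off(): hands the job in; it is judged then, once.
The state is a dict: "clock": time; "joints": joint angles; "qd": joint speeds; "effort": joint torques, N m; "eef_pos": TCP position; "eef_rot": TCP orientation; "wrist_force": force on the tool from outside, world axes, zero at the start; "moment": the same for the moment, N m; "finger_gap": finger opening in mm; "finger_force": force on a finger pad.
Only numpy, scipy, OpenCV 4.12 (cv2) and the standard library are available. Lean on these libraries where they do the work, as an engineer would, in place of code of your own. Each camera call takes 0.05 s, during which the arm holds its last target. There are 200 camera calls.

## Working session

There is one attempt and no reset: what is moved stays moved. The work goes in short steps, Python scripts to look and compute and a tool call to move; the robot and the scene stay as the last step left them, time stands still between calls to the robot, and variables do not carry over. Pictures are saved under pics/ and viewed, at most 14 in all, crops included, and the job is handed in when it is done.

Besides the shell and the picture viewer there is one more tool, called after ">>>" by a JSON object that holds its "api" and its "payload". step_arm: Moves the arm, as the interface text tells. Its arguments: {"type":"object","properties":{"series":{"type":"array"},"squeeze":{"type":"number"}},"required":["series"]}

```bash
mkdir -p pics; cat > h.py <<'E'
import numpy as np, cv2
from scipy.spatial.transform import Rotation as R
from cell import manip
def cam(n):
    i=manip.camera_info(n); f=200/np.tan(np.radians(i['fovy'])/2)
    K=np.array([[f,0,i['cx']],[0,f,i['cy']],[0,0,1.]]); 
    o=np.array(i['orientation'],float); M=o if o.shape==(3,3) else R.from_euler('xyz',o).as_matrix()
    return K,np.array([i['k1'],0,0,0,0.]),np.array(i['eye'],float),M
def rays(n,px):
    K,d,e,M=cam(n); u=cv2.undistortPoints(np.array(px,np.float64).reshape(-1,1,2),K,d).reshape(-1,2)
    return e,np.c_[u,np.ones(len(u))]@M.T
def plane(n,px,z):
    e,r=rays(n,px); return e+r*((z-e[2])/r[:,2])[:,None]
def pts(n,px,dep):
    e,r=rays(n,px); return e+r*np.array(dep)[:,None]
def cloud(n,dep):
    v,u=np.mgrid[0:400,0:640]; return pts(n,np.c_[u.ravel(),v.ravel()],dep.ravel()).reshape(400,640,3)
E
python3 - <<'E'
from h import *
for n in('side','top'):
    print(manip.camera_info(n)); p,d=manip.camera(n); cv2.imwrite(f'pics/{n}0.png',p); np.save(f'{n}0.npy',d)
print(manip.read_state())
E
```

```text
{'fovy': 47.23260435177847, 'cx': 318.4222315444994, 'cy': 202.7951696259282, 'k1': -0.042181472704738245, 'eye': array([-10.11044984, 648.21340429, 769.54203707]), 'orientation': array([-2.19155738, -0.02132386, -2.29863934])}
{'fovy': 57.77268255891805, 'cx': 319.35585882567204, 'cy': 199.39599975559722, 'k1': -0.07532651415257985, 'eye': array([ 537.5600868 ,   58.31017469, 1034.28372715]), 'orientation': array([-3.06354632,  0.00664362, -1.55186867])}
{'clock': 0.1, 'joints': array([-1.17362123e+00,  3.00406249e-01,  1.52151667e+00,  1.24086186e-05,
        1.32071794e+00, -6.66157663e-02]), 'qd': array([-0.00012981, -0.00224269, -0.0021033 ,  0.00132278,  0.00028383,
       -0.000332  ]), 'effort': array([ 2.59676643e-03, -5.32646298e+01, -3.53283262e+01,  7.09166424e-02,
        2.34691927e-02, -7.84685699e-05]), 'eef_pos': array([ 245.94743391, -491.7062322 ,  229.94914005]), 'eef_rot': array([-3.14054757e+00, -8.17683791e-05,  4.63787744e-01]), 'wrist_force': array([-0.59201098,  0.0339272 ,  0.11812344]), 'moment': array([ 0.00768537, -0.00555123,  0.04266019]), 'finger_force': 0.0, 'finger_gap': 93.93905753327616}
```

View pics/top0.png

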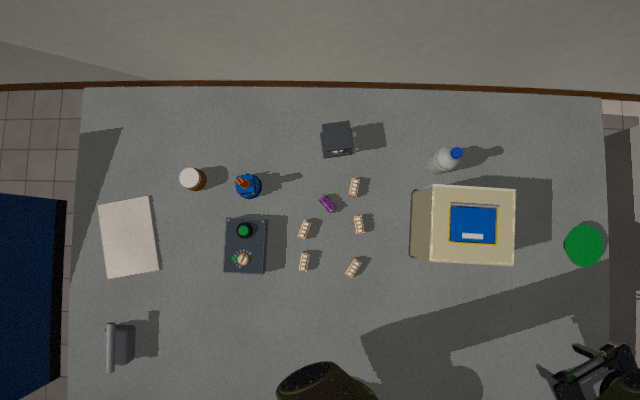

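View pics/side0.png

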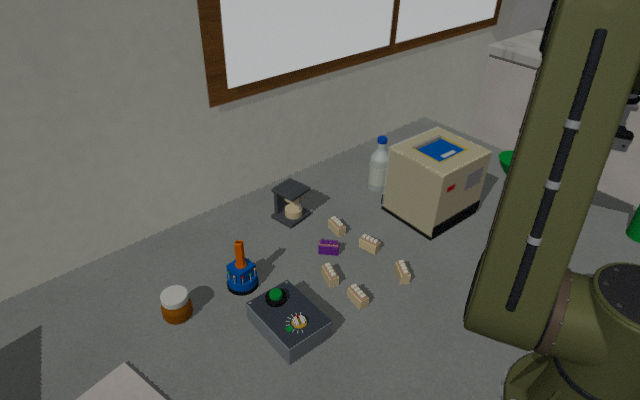

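The top view shows five cream models at about (355,187), (359,224), (304,229), (304,261) and (353,267). The purple lookalike is at (328,204). The tool and stand are at (248,187), the controller at (246,246) with the button at (244,231) and the trimmer at (243,259), and the crusher flap at (473,224).

Lookalikes:
- **Models:** the purple block (328,204) is excluded.
- **Start button:** the green disc on the bench (585,245) is not the button (244,231).
- **Tool:** the only orange tool is the one in the blue stand. The jar (193,179) is amber.

```bash
cat > meas.py <<'E'
from h import *
def blobs(m,amin=20):
    n,l,s,c=cv2.connectedComponentsWithStats(m.astype(np.uint8)); return [(l==i,s[i],c[i]) for i in range(1,n) if s[i,4]>=amin]
def models(p,d):
    C=cloud('top',d); hsv=cv2.cvtColor(p,cv2.COLOR_BGR2HSV)
    m=(C[...,2]>12)&(C[...,2]<45)&(hsv[...,2]>110)&(hsv[...,0]<30)&(d>0)
    m[:, :270]=0; m[:,405:]=0; m[300:]=0
    out=[]
    for b,s,c in blobs(m,30):
        top=b&(C[...,2]>22)
        P=C[top]; r=cv2.minAreaRect(P[:,:2].astype(np.float32))
        (x,y),(w,h),a=r
        if w<h: a+=90; w,h=h,w
        out.append((np.round(c),round(x),round(y),round(w),round(h),round(np.radians((a+90)%180-90),2),round(P[:,2].max()),s[4]))
    return out
E
python3 - <<'E'
from meas import *
p=cv2.imread('pics/top0.png'); d=np.load('top0.npy'); C=cloud('top',d); hsv=cv2.cvtColor(p,cv2.COLOR_BGR2HSV)
for o in models(p,d): print(o)
print('ctrl'); z=C[...,2]
m=np.zeros_like(z,bool); m[205:285,210:280]=1; m&=(z>42)&(z<60)
Q=C[m]; print(cv2.minAreaRect(Q[:,:2].astype(np.float32)),np.median(Q[:,2]))
g=(hsv[...,0]>45)&(hsv[...,0]<80)&(hsv[...,1]>120)
for b,s,c in blobs(g,5): print('green',c,s[4],plane('top',[c],58)[0])
br=(hsv[...,0]<40)&(hsv[...,2]>110)&(hsv[...,1]>20); br[:245]=0;br[275:]=0;br[:,:225]=0;br[:,265:]=0
for b,s,c in blobs(br,10): print('brass',c,s[4],plane('top',[c],58)[0])
o=(hsv[...,0]<14)&(hsv[...,1]>180)&(hsv[...,2]>120); o[:,:225]=0;o[:,270:]=0;o[210:]=0
for b,s,c in blobs(o,5): print('orange',c,s,C[b].max(0), C[b&(z>110)].mean(0))
b=(hsv[...,0]>95)&(hsv[...,0]<125)&(hsv[...,1]>150)&(hsv[...,2]>60)
for q,s,c in blobs(b,50):
  if 200<c[0]<530: 
    r=cv2.minAreaRect(C[q][:,:2].astype(np.float32)); print('blue',c,s,r,np.median(z[q]),z[q].max())
m=(z>190)&(z<212); m[:,:400]=0;m[:,530:]=0;m[170:280]&=True;m[:170]=0;m[280:]=0
print('crusher',cv2.minAreaRect(C[m][:,:2].astype(np.float32)),np.median(z[m]))
q=cv2.imread('pics/top0.png'); c1=cv2.resize(q[165:285,180:280],None,fx=5,fy=5,interpolation=3)
s=cv2.imread('pics/side0.png'); c2=cv2.resize(s[230:370,210:345],None,fx=600/140*.7,fy=600/140*.7,interpolation=3)
W=np.zeros((600,800,3),np.uint8); W[:c1.shape[0],:min(c1.shape[1],390)]=c1[:600,:390]; W[:c2.shape[0],395:395+c2.shape[1]]=c2[:,:405]; cv2.imwrite('pics/crop0.png',W)
E
```

```text
(array([354., 187.]), 654, -29, 50, 23, np.float64(-0.18), 40, np.int32(152))
(array([358., 224.]), 549, -44, 50, 23, np.float64(0.18), 41, np.int32(157))
(array([304., 229.]), 533, 108, 49, 23, np.float64(-0.37), 40, np.int32(143))
(array([304., 262.]), 443, 106, 50, 23, np.float64(-0.18), 41, np.int32(149))
(array([353., 268.]), 429, -29, 50, 24, np.float64(-0.57), 41, np.int32(168))
ctrl
((485.4903869628906, 269.6674499511719), (112.2100830078125, 148.70587158203125), 88.46090698242188) 51.44594164939963
green [ 58.2 217.6] 5 [548.61966062 802.9392728   58.        ]
green [243.23529412 230.        ] 102 [527.19152223 270.008678    58.        ]
green [583.73261206 245.37326121] 1294 [ 498.85424238 -672.75809832   58.        ]
green [233.77272727 258.09090909] 22 [451.28894656 293.29629298  58.        ]
green [ 59.6 297. ] 5 [327.11237194 786.24897063  58.        ]
green [ 54.         310.33333333] 6 [289.05104629 802.16710278  58.        ]
green [ 51.6 323.8] 5 [251.03103038 808.43993072  58.        ]
green [ 57.66666667 327.83333333] 6 [241.02388837 789.33111349  58.        ]
gree
[... 648 characters left out ...]
8 152.58333333] [451 147  12  12 108] ((646.7637939453125, -143.0257110595703), (29.93563461303711, 457.4081115722656), 31.601564407348633) 169.72428985673616 1034.2837271490903
blue [248.53398058 186.24919094] [236 174  24  24 309] ((615.4374389648438, 172.36273193359375), (268.20831298828125, 65.99868774414062), 69.49818420410156) 58.29981639236382 1034.2837271490903
blue [472.37685251 223.43824982] [ 450  206   46   37 1417] ((563.6000366210938, -165.15286254882812), (444.10296630859375, 99.68196105957031), 87.39955139160156) 197.41039384220414 1034.2837271490903
crusher ((550.5567626953125, -292.8072814941406), (201.96180725097656, 181.4405059814453), 87.5085220336914) 199.87612743044917
```

View pics/crop0.png

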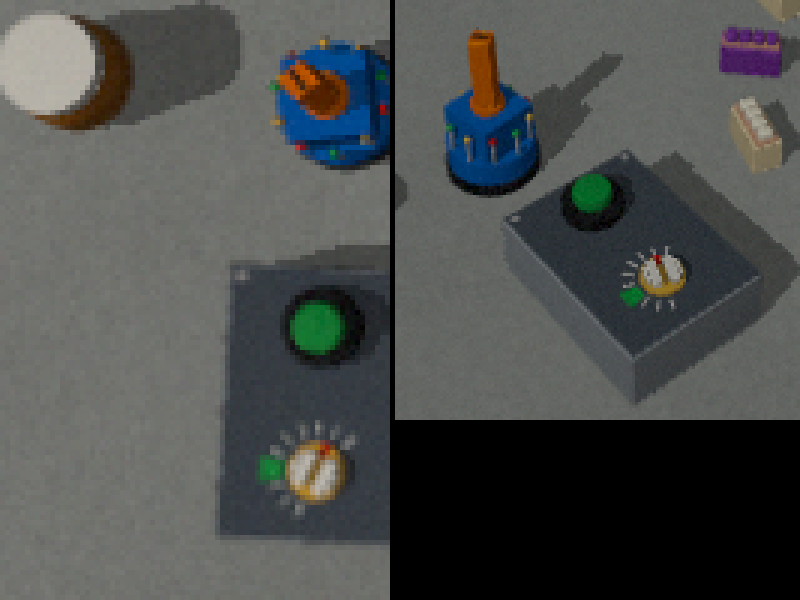

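The crop confirms the orange tool in the blue stand, with its black bar on top. The trimmer's red pointer is at about crop (325,449) and the disc centre at (315,471), so the screw starts near -0.4. The green band is to its left. I'll refine the angles next.

```bash
python3 - <<'E'
from meas import *
for n in('top','side'):
    p=cv2.imread(f'pics/{n}0.png'); d=np.load(f'{n}0.npy'); C=cloud(n,d); z=C[...,2]; hsv=cv2.cvtColor(p,cv2.COLOR_BGR2HSV)
    near=lambda x,y,r:np.hypot(C[...,0]-x,C[...,1]-y)<r
    T=near(652,270,25)&(z>119)&(z<140)
    if T.sum()>4:
        P=C[T]; print(n,'tooltop',T.sum(),P.mean(0).round(1),cv2.minAreaRect(P[:,:2].astype(np.float32)),
          'rect z126 plane', cv2.minAreaRect(plane(n,np.argwhere(T)[:,::-1],126)[:,:2].astype(np.float32)))
        dk=T&(hsv[...,2]<70); 
        if dk.sum()>2:
            q=plane(n,np.argwhere(dk)[:,::-1],126)[:,:2]; print('bar',dk.sum(),q.mean(0),cv2.fitLine(q.astype(np.float32),2,0,.01,.01).ravel())
    St=near(652,270,45)&(z>57)&(z<62); print('stand top',St.sum(),C[St].mean(0).round(1),cv2.minAreaRect(C[St][:,:2].astype(np.float32)))
    N=near(449.5,270.5,22)&(z>45)&(z<70)
    red=N&((hsv[...,0]<8)|(hsv[...,0]>170))&(hsv[...,1]>150); q=plane(n,np.argwhere(red)[:,::-1],60)
    print('red',red.sum(),q.mean(0))
    wh=N&(hsv[...,2]>150)&(hsv[...,1]<45)
    for b,s,c in blobs(wh,4): print('white',c,s[4],plane(n,[c],60)[0])
    dsc=N&(hsv[...,2]>110); q=plane(n,np.argwhere(dsc)[:,::-1],58); print('disc',cv2.minEnclosingCircle(q[:,:2].astype(np.float32)),q.mean(0))
E
```

```text
top tooltop 45 [651.9 269.4 126.3] ((652.2332763671875, 269.8584899902344), (16.315725326538086, 15.755996704101562), 36.71527099609375) rect z126 plane ((651.95458984375, 269.4567565917969), (17.056732177734375, 16.200891494750977), 38.22072219848633)
stand top 140 [650.4 267.4  60. ] ((652.195068359375, 272.159912109375), (46.42405319213867, 51.441646575927734), 6.195396900177002)
red 2 [461.75876991 264.089272    60.        ]
white [239.75   257.8125] 16 [452.61391548 276.65894178  60.        ]
white [244.46666667 260.2       ] 15 [446.57014407 263.72359086  60.        ]
disc ((449.9537353515625, 273.191650390625), 17.413143157958984) [449.89037802 270.85643186  58.        ]
side tooltop 63 [651.5 270.6 126. ] ((653.082763671875, 270.0439453125), (15.82783031463623, 17.909996032714844), 42.351898193359375) rect z126 plane ((650.5873413085938, 271.9051818847656), (17.466670989990234, 26.150718688964844), 49.850196838378906)
bar 3 [654.47817299 266.54225104] [6.4472145e-01 7.6441759e-01 6.5447815e+02 2.6654224e+02]
stand top 132 [648.2 272.5  60.4] ((653.6383056640625, 269.74188232421875), (48.28739547729492, 48.82086944580078), 7.9846062660217285)
red 6 [460.12769434 265.43503268  60.        ]
white [301.88235294 318.70588235] 17 [448.47516791 263.01407548  60.        ]
white [295.         320.23529412] 17 [454.33595495 275.73815517  60.        ]
disc ((445.603759765625, 274.4853820800781), 21.34225845336914) [448.65832227 272.41588829  58.        ]
```

>>> {"api": "step_arm", "payload": {"series": [25,47,20,0.11,0,25,47,20,0.11,0,25,47,20,0.11,0,25,47,20,0.11,0,25,47,0,0.11,0,25,47,0,0.11,0,25,47,0,0.11,0,25,47,0,0.11,0,25,47,0,0.11,0,25,47,0,0.11,0,25,47,0,0.11,0,25,47,-20,0.11,0,25,47,-20,0.11,0,25,47,-20,0.11,0,25,47,-20,0.11,0,31,57,-20,0.106,0,0,0,0,0,0,0,0,0,0,0], "squeeze": 25}}

```text
clock: 2.35
eef_pos: [649.5, 265.2, 211.9]
eef_rot: [-3.141, 0.0, 2.219]
wrist_force: [0.2, -0.4, 0.3]
finger_gap: 94.2
finger_force: 0.0
```

>>> {"api": "step_arm", "payload": {"series": [2.5,5,0,0,0,0,0,-25,0,0,0,0,-25,0,0,0,0,-25,0,0,0,0,-24,0,0,0,0,0,0,0.4,0,0,0,0,0.8,0,0,0,0,1,0,0,0,0,1,0,0,0,0,1,0,0,0,0,1,0,0,0,0,1,0,0,0,0,1], "squeeze": 25}}

```text
clock: 3.98
eef_pos: [652.0, 270.6, 113.0]
eef_rot: [-3.142, -0.0, 2.22]
wrist_force: [0.2, 0.4, -0.2]
finger_gap: 17.4
finger_force: 0.0
```

>>> {"api": "step_arm", "payload": {"series": [0,0,0,0,1,0,0,0,0,1,0,0,0,0,1,0,0,0,0,1]}}

```text
clock: 4.47
eef_pos: [652.0, 270.6, 113.0]
eef_rot: [-3.142, -0.0, 2.22]
wrist_force: [-0.1, -0.9, -0.7]
finger_gap: 15.9
finger_force: 25.0
```

>>> {"api": "step_arm", "payload": {"series": [0,0,20,0,1,0,0,20,0,1,0,0,20,0,1,0,0,12,0,1,-40,0,0,-0.18,1,-40,0,0,-0.18,1,-40,0,0,-0.18,1,-40,0,0,-0.18,1,-42,-0.4,0,-0.18,1,0,0,0,-0.183,1,0,0,0,0,1,0,0,0,0,1]}}

```text
clock: 5.98
eef_pos: [450.4, 270.2, 185.1]
eef_rot: [3.142, -0.0, 1.141]
wrist_force: [-0.4, -0.6, -1.0]
finger_gap: 15.9
finger_force: 25.0
```

```bash
python3 - <<'E'
from meas import *
s=manip.read_state(); print(s['eef_pos'],s['eef_rot'],s['finger_gap'],s['finger_force'])
tp=s['eef_pos']
res=[]
W=[]
for n in('top','side'):
    p,d=manip.camera(n); cv2.imwrite(f'pics/{n}1.png',p); K,dd,e,M=cam(n)
    hsv=cv2.cvtColor(p,cv2.COLOR_BGR2HSV)
    q=(np.array([tp+[0,0,-101],tp+[0,0,-40]])-e)@M
    px=cv2.projectPoints(q,np.zeros(3),np.zeros(3),K,dd)[0].reshape(-1,2); print(n,'expected tip,px',px.round(1))
    u,v=px[0].astype(int); W.append(cv2.resize(p[max(v-60,0):v+60,u-40:u+40],(400,600),interpolation=3))
cv2.imwrite('pics/c1.png',np.hstack(W))
E
```

```text
[450.38170827 270.15510953 185.13974408] [ 3.14154842e+00 -6.05646816e-05  1.14070715e+00] 15.882614847567377 24.965193271636963
top expected tip,px [[240.1 259.5]
 [234.5 261.6]]
side expected tip,px [[298.4 311.7]
 [298.3 289.7]]
```

View pics/c1.png

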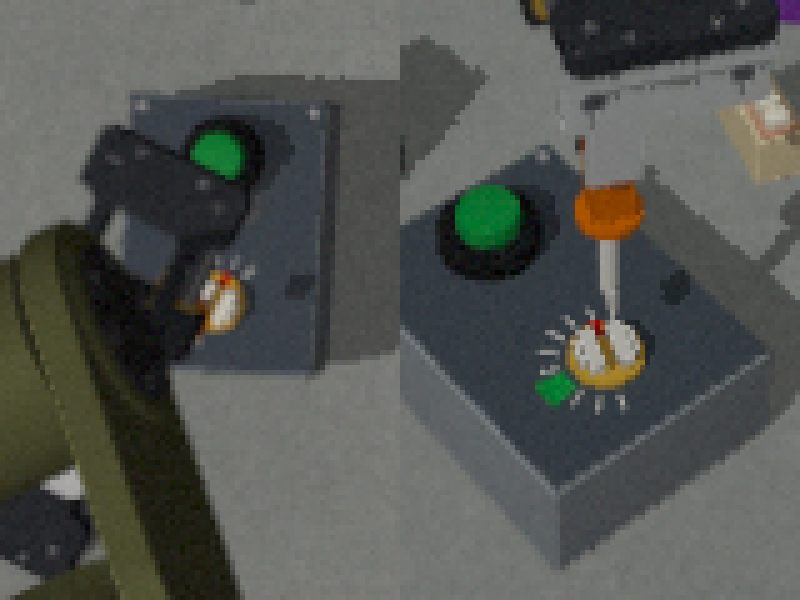

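The left crop (top view) has the tool hidden behind the arm. The right crop (side view) shows the collar at about (610,212) and the blade tip at about (612,318), just behind the brass disc at (607,352). I'll measure the offset from depth.

```bash
python3 - <<'E'
from meas import *
p,d=manip.camera('side'); C=cloud('side',d); z=C[...,2]; hsv=cv2.cvtColor(p,cv2.COLOR_BGR2HSV)
near=np.hypot(C[...,0]-450,C[...,1]-270)<30
o=near&(hsv[...,0]<14)&(hsv[...,1]>150)&(z>120)&(z<150)
P=C[o]; print('collar',o.sum(),P.min(0),P.max(0),P.mean(0)); 
q=plane('side',np.argwhere(o)[:,::-1],136); print(cv2.minEnclosingCircle(q[:,:2].astype(np.float32)))
for lo,hi in((66,76),(76,86),(86,96),(96,106),(106,116),(116,126)):
    m=near&(z>lo)&(z<hi); 
    if m.any(): 
        print(lo,m.sum(),C[m].mean(0).round(1),np.argwhere(m).mean(0).round(1),np.argwhere(m).max(0))
E
```

```text
collar 14 [438.48625179 255.68935116 132.90847062] [462.73277044 280.04194063 145.32347948] [446.24415522 268.89950929 138.73358496]
((449.6734924316406, 268.7482604980469), 13.76968002319336)
76 1 [444.8 270.8  85.9] [313. 300.] [313 300]
86 9 [446.2 269.7  90.5] [310.7 300. ] [312 301]
96 17 [447.3 270.  101.3] [306.6 299.5] [309 301]
106 11 [447.2 269.8 110.8] [303.2 299.5] [305 301]
116 13 [447.4 269.7 119. ] [300.2 299.5] [302 301]
```

>>> {"api": "step_arm", "payload": {"series": [0.8,1.5,-12,0,1,0,0,-10,0,1,0,0,-2,0,1,0,0,-1.5,0,1,0,0,-1.5,0,1,0,0,0,0,1]}}

```text
clock: 6.88
eef_pos: [450.9, 271.7, 158.1]
eef_rot: [3.141, -0.0, 1.137]
wrist_force: [0.4, 0.1, -0.1]
finger_gap: 16.0
finger_force: 25.0
```

>>> {"api": "step_arm", "payload": {"series": [0,0,-2,0,1,-0.1,0.1,0,0.1,1,-0.2,0.1,0,0.1,1,-0.2,0,0,0.1,1,-0.2,0,0,0.1,1,-0.2,0,0,0.1,1,-0.2,0,0,0.1,1,-0.2,0,0,0.1,1,-0.2,-0.1,0,0.1,1,-0.2,-0.1,0,0.1,1,-0.2,-0.1,0,0.1,1,0,0,0,0,1]}}

```text
clock: 8.38
eef_pos: [449.0, 271.4, 156.0]
eef_rot: [-3.141, 0.0, 2.136]
wrist_force: [0.5, -1.6, -0.6]
finger_gap: 15.9
finger_force: 25.0
```

```bash
cat > trim.py <<'E'
from meas import *
import sys
s=manip.read_state(); print(s['moment'],s['wrist_force'])
p,d=manip.camera('side'); cv2.imwrite('pics/'+sys.argv[1],cv2.resize(p[260:360,240:350],None,fx=5,fy=5,interpolation=3))
hsv=cv2.cvtColor(p,cv2.COLOR_BGR2HSV); C=cloud('side',d)
N=(np.hypot(C[...,0]-450,C[...,1]-270)<22)&(C[...,2]>45)&(C[...,2]<70)
red=N&((hsv[...,0]<8)|(hsv[...,0]>170))&(hsv[...,1]>150)
if red.any():
    q=plane('side',np.argwhere(red)[:,::-1],60).mean(0); print(q, np.arctan2(q[1]-270,q[0]-451)+.027)
E
python3 trim.py t1.png
```

```text
[-0.58344777 -0.3802417  -0.00969151] [ 0.50146673 -1.58206945 -0.58511553]
[461.11755581 274.25793834  60.        ] 0.4253473750691216
```

View pics/t1.png

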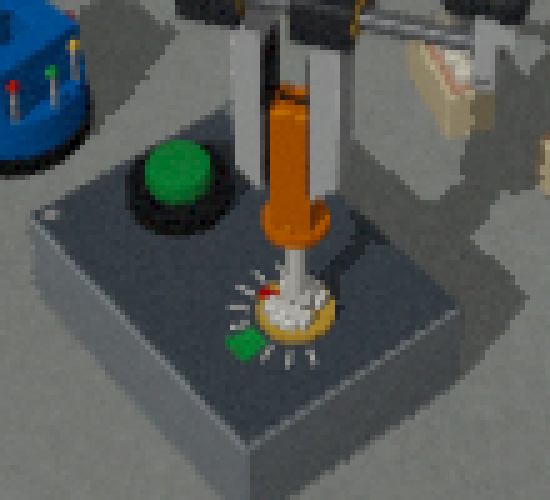

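The crop shows the blade seated in the slot and the pointer moved to crop (265,292), about 0.43 rad, so it lags by the slot play.

>>> {"api": "step_arm", "payload": {"series": [-0.1,-0.1,0,0.12,1,-0.1,-0.2,0,0.12,1,-0.1,-0.2,0,0.12,1,-0.1,-0.2,0,0.12,1,-0.1,-0.2,0,0.12,1,-0.1,-0.2,0,0.12,1,-0.1,-0.2,0,0.12,1,-0.1,-0.2,0,0.12,1,0,-0.2,0,0.12,1,0,0,0,0,1,0,0,0,0,1]}}

```text
clock: 9.8
eef_pos: [448.3, 269.8, 156.0]
eef_rot: [-3.141, 0.0, -3.07]
wrist_force: [3.0, -3.6, -1.4]
finger_gap: 16.0
finger_force: 25.0
```

```bash
python3 trim.py t2.png
```

```text
[-0.66377243 -0.66800017 -0.02813393] [ 3.01975121 -3.6392555  -1.3544242 ]
[450.93419448 283.06419038  60.        ] 1.6028333754257131
```

View pics/t2.png

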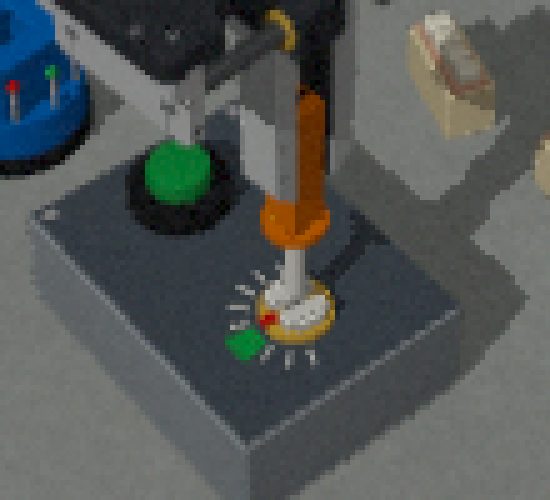

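The pointer at crop (268,318) now points at the green band (about 1.55–1.6 rad). I'll unload the blade, lift it and check with the slot cheeks.

>>> {"api": "step_arm", "payload": {"series": [0,0,0,-0.08,1,0,0,4,0,1,0,0,8,0,1,0,0,20,0,1,62,0,10,0,1,0,0,0,0,1]}}

```text
clock: 10.6
eef_pos: [512.3, 269.8, 198.7]
eef_rot: [3.141, 0.001, 3.136]
wrist_force: [-0.2, -0.3, -1.3]
finger_gap: 15.4
finger_force: 25.0
```

```bash
python3 trim.py t3.png; python3 - <<'E'
from meas import *
for n in('side','top'):
    p,d=manip.camera(n); hsv=cv2.cvtColor(p,cv2.COLOR_BGR2HSV); C=cloud(n,d)
    N=(np.hypot(C[...,0]-450,C[...,1]-270)<14)&(C[...,2]>50)&(C[...,2]<70)
    cs=[plane(n,[c],60)[0] for b,s,c in blobs(N&(hsv[...,2]>150)&(hsv[...,1]<45),4)]
    print(n,cs)
    if len(cs)==2:
        a=cs[0]-cs[1]; print((np.arctan2(a[1],a[0])+np.pi/2+.027)%np.pi, (cs[0]+cs[1])/2)
E
```

```text
[ 0.05047992 -0.13506329 -0.02256825] [-0.23616486 -0.33911822 -1.29914959]
[450.61417684 283.82862108  60.        ] 1.6256894254882313
side [array([457.88175917, 268.38219041,  60.        ]), array([443.98125103, 270.03599962,  60.        ])]
1.479378238271897 [450.9315051  269.20909502  60.        ]
top [array([456.6058893 , 269.23702097,  60.        ]), array([443.11322216, 270.11662388,  60.        ])]
1.5326972629977986 [449.85955573 269.67682242  60.        ]
```

>>> {"api": "step_arm", "payload": {"series": [40,0.8,0,-0.18,1,40,0,0,-0.18,1,40,0,0,-0.18,1,19.7,0,0,-0.18,1,0,0,0,-0.18,1,0,0,0,-0.016,1,0,0,0,0,1,0,0,0,0,1]}}

```text
clock: 11.75
eef_pos: [649.3, 270.9, 198.3]
eef_rot: [3.141, 0.0, 2.224]
wrist_force: [0.6, 0.0, -0.5]
finger_gap: 15.7
finger_force: 25.0
```

```bash
python3 - <<'E'
from meas import *
p,d=manip.camera('side'); C=cloud('side',d); z=C[...,2]; hsv=cv2.cvtColor(p,cv2.COLOR_BGR2HSV)
cv2.imwrite('pics/s1.png',cv2.resize(p[190:310,180:300],None,fx=5,fy=5,interpolation=3))
near=np.hypot(C[...,0]-652,C[...,1]-270)<30
o=near&(hsv[...,0]<14)&(hsv[...,1]>150)&(z>140)&(z<160)
q=plane('side',np.argwhere(o)[:,::-1],149); print('collar',o.sum(),cv2.minEnclosingCircle(q[:,:2].astype(np.float32)),z[o].mean())
for lo in range(70,150,8):
    m=near&(z>lo)&(z<lo+8)
    if m.any(): print(lo,m.sum(),C[m].mean(0).round(1))
E
```

```text
collar 1 ((645.71826171875, 257.5526428222656), 9.999999747378752e-05) 151.2109093931159
94 5 [649.8 267.5  99.9]
102 15 [649.7 269.9 106.5]
110 11 [649.1 270.8 114.2]
118 12 [648.7 268.9 121.3]
126 11 [649.1 270.6 130.5]
134 6 [648.9 270.5 136.5]
142 17 [643.4 271.5 148.6]
```

View pics/s1.png

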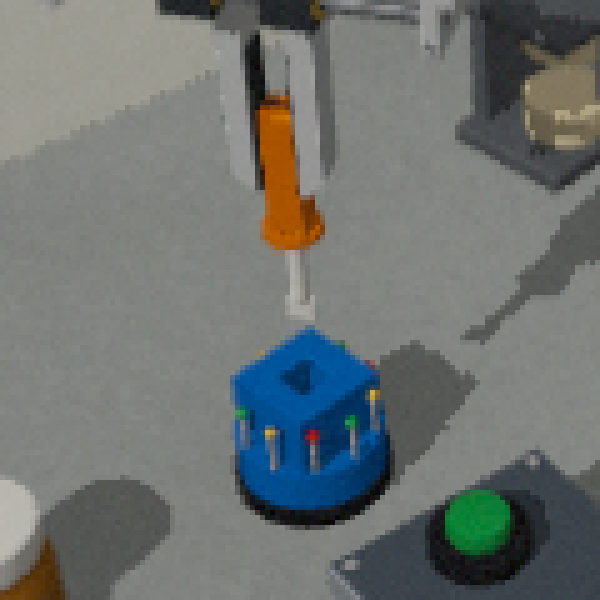

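The crop shows the tool hanging vertically and the square hole at crop (303,377), which is pixel (240.6,265.4).

```bash
python3 - <<'E'
from meas import *
print(plane('side',[[240.6,265.4]],60))
p,d=manip.camera('side'); C=cloud('side',d);z=C[...,2]
St=(np.hypot(C[...,0]-652,C[...,1]-270)<45)&(z>57)&(z<63)
P=C[St][:,:2].astype(np.float32); print(St.sum(),cv2.minAreaRect(P))
K,dd,e,M=cam('side')
for g in([652,269,97],[652,269,145],[652,269,200]): print(cv2.projectPoints((np.array([g])-e)@M,np.zeros(3),np.zeros(3),K,dd)[0].ravel(), 'crop',(cv2.projectPoints((np.array([g])-e)@M,np.zeros(3),np.zeros(3),K,dd)[0].ravel()-[180,190])*5)
E
```

```text
[[653.22402643 269.48466794  60.        ]]
257 ((654.0015869140625, 267.48333740234375), (47.57941436767578, 52.08146286010742), 7.310919284820557)
[239.76329562 253.17588609] crop [298.81647809 315.87943043]
[237.96037934 236.23223695] crop [289.80189668 231.16118475]
[235.77446917 215.5634161 ] crop [278.87234586 127.81708049]
```

>>> {"api": "step_arm", "payload": {"series": [1.5,0.5,-15,0,1,0,0,-15,0,1,0,0,-10,0,1,0,0,-5,0,1,0,0,-3,0,1,0,0,0,0,1]}}

```text
clock: 12.6
eef_pos: [651.1, 271.2, 150.1]
eef_rot: [3.141, 0.0, 2.221]
wrist_force: [0.4, 0.4, -0.5]
finger_gap: 15.8
finger_force: 25.0
```

>>> {"api": "step_arm", "payload": {"series": [0,0,-10,0,1,0,0,-10,0,1,0,0,-10,0,1,0,0,-4,0,1,0,0,-2,0,1,0,0,0,0,1]}}

```text
clock: 13.35
eef_pos: [651.1, 271.2, 114.1]
eef_rot: [3.141, 0.0, 2.221]
wrist_force: [-0.3, -0.2, -0.6]
finger_gap: 15.9
finger_force: 25.0
```

>>> {"api": "step_arm", "payload": {"series": [0,0,0,0,0.5,0,0,0,0,0.5,0,0,0,0,0.5,0,0,0,0,0.4,0,0,30,0,0.4,0,0,50,0,0.4,0,0,50,0,0.4,0,0,0,0,0.4]}}

```text
clock: 14.35
eef_pos: [652.1, 271.6, 248.9]
eef_rot: [3.134, 0.002, 2.221]
wrist_force: [1.1, -0.1, -0.2]
finger_gap: 56.4
finger_force: 0.0
```

```bash
python3 - <<'E'
from meas import *
p,d=manip.camera('top'); cv2.imwrite('pics/top2.png',p); C=cloud('top',d)
for o in models(p,d): print(o)
hsv=cv2.cvtColor(p,cv2.COLOR_BGR2HSV)
b=(hsv[...,0]>95)&(hsv[...,0]<125)&(hsv[...,1]>150)&(hsv[...,2]>60)
for q,s,c in blobs(b,500):
  if 400<c[0]<530: print(cv2.minAreaRect(plane('top',np.argwhere(q)[:,::-1],197)[:,:2].astype(np.float32)))
p,d=manip.camera('side'); cv2.imwrite('pics/s2.png',cv2.resize(p[190:350,170:350],None,fx=3.7,fy=3.7,interpolation=3))
E
```

```text
(array([354., 187.]), 653, -30, 50, 23, np.float64(-0.18), 41, np.int32(158))
(array([358., 224.]), 549, -44, 49, 24, np.float64(0.18), 41, np.int32(161))
(array([304., 229.]), 533, 107, 49, 24, np.float64(-0.35), 41, np.int32(153))
(array([304., 262.]), 443, 106, 50, 24, np.float64(-0.16), 41, np.int32(159))
(array([353., 268.]), 428, -29, 50, 25, np.float64(-0.58), 42, np.int32(171))
((551.1666259765625, -292.9369201660156), (107.13211822509766, 81.4500503540039), 87.19206237792969)
```

View pics/s2.png

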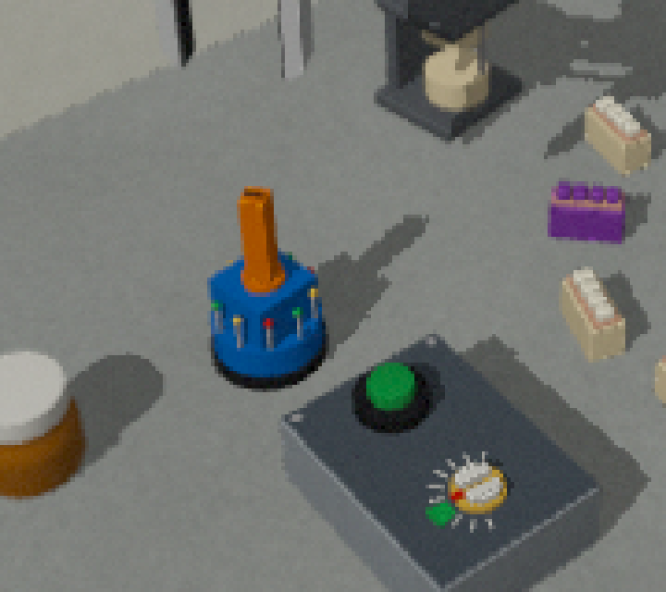

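The side crop shows the tool standing upright in its stand at (258,240) and the red pointer at (457,496) facing the middle of the green patch. Five models are still on the bench. Now the first model, at (533,107).

>>> {"api": "step_arm", "payload": {"series": [-30,-41,-40,0.14,0.3,-30,-41,-40,0.14,0.3,-30,-41,-40,0.14,0.3,-29,-41.6,-30,0.139,0.3,0,0,0,0,0.3,0,0,0,0,0.3], "squeeze": 25}}

```text
clock: 15.2
eef_pos: [535.3, 110.9, 97.8]
eef_rot: [-3.142, -0.0, 2.778]
wrist_force: [0.2, 0.3, 0.4]
finger_gap: 65.8
finger_force: 0.0
```

>>> {"api": "step_arm", "payload": {"series": [-2.3,-3.9,-35,0,0.3,0,0,-34,0,0.3,0,0,0,0,0.6,0,0,0,0,1,0,0,0,0,1,0,0,0,0,1,0,0,0,0,1,0,0,0,0,1,0,0,0,0,1]}}

```text
clock: 16.32
eef_pos: [533.0, 106.9, 29.5]
eef_rot: [3.141, 0.0, 2.78]
wrist_force: [-1.4, 0.4, 5.3]
finger_gap: 23.7
finger_force: 25.0
```

>>> {"api": "step_arm", "payload": {"series": [0,0,45,0,1,0,0,45,0,1,1,-50,45,0.05,1,1,-50,45,0.05,1,1,-50,45,0.05,1,1,-50,20,0.05,1,1,-50,0,0.05,1,1,-50,0,0.05,1,1,-50,0,0.016,1,1,-50,0,0,1,0,0,0,0,1,0,0,0,0,1]}}

```text
clock: 17.82
eef_pos: [540.5, -282.2, 264.0]
eef_rot: [3.141, -0.001, 3.096]
wrist_force: [-0.5, 0.3, -0.7]
finger_gap: 23.7
finger_force: 25.0
```

>>> {"api": "step_arm", "payload": {"series": [0,-10.8,-30,0,1,0,0,-30,0,1,0,0,-12,0,1,0,0,-12,0,1,0,0,0,0,1]}}

```text
clock: 18.45
eef_pos: [540.6, -293.0, 180.3]
eef_rot: [3.141, -0.0, 3.096]
wrist_force: [-1.1, 1.3, -0.2]
finger_gap: 23.6
finger_force: 25.0
```

```bash
python3 - <<'E'
from h import *
print(manip.read_state()['wrist_force'])
p,d=manip.camera('side'); q=manip.camera('top')[0]
a=cv2.resize(p[100:250,360:510],(400,400),interpolation=3); b=cv2.resize(q[170:290,400:520],(400,400),interpolation=3)
cv2.imwrite('pics/hop.png',np.hstack([a,b]))
E
```

```text
[-1.14261867  1.29628841 -0.15966116]
```

View pics/hop.png

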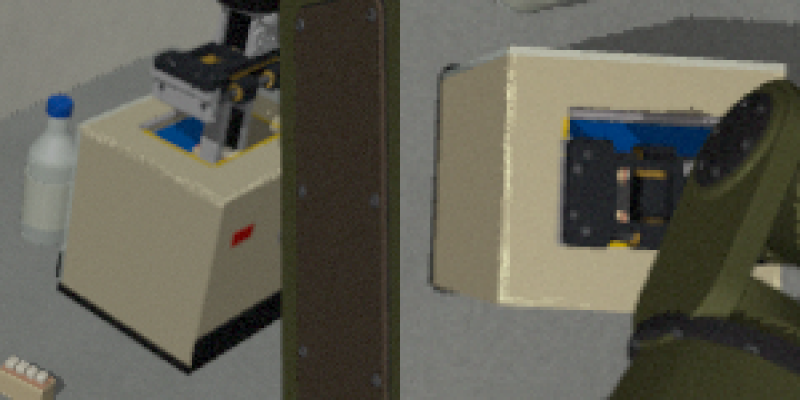

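The flap is open and the fingers with the model are inside the yellow frame. Release, wait, retract.

>>> {"api": "step_arm", "payload": {"series": [0,0,0,0,0.5,0,0,0,0,0.45,0,0,0,0,0.45,0,0,0,0,0.45,0,0,0,0,0.45,0,0,0,0,0.45,0,0,20,0,0.45,0,0,25,0,0.45,0,0,40,0,0.45,0,40,0,0,0.45,0,50,0,0,0.45,0,60,0,0,0.4,0,60,0,0,0.3,0,0,0,0,0.3]}}

```text
clock: 20.3
eef_pos: [540.6, -80.1, 265.8]
eef_rot: [3.141, 0.001, 3.1]
wrist_force: [-1.2, -0.6, 0.0]
finger_gap: 65.4
finger_force: 0.0
```

```bash
cat > look.py <<'E'
from meas import *
import sys
p,d=manip.camera('top'); C=cloud('top',d); cv2.imwrite('pics/'+sys.argv[1],p)
for o in models(p,d): print(*o)
hsv=cv2.cvtColor(p,cv2.COLOR_BGR2HSV)
m=(np.abs(C[...,0]-551)<38)&(np.abs(C[...,1]+293)<50)&(C[...,2]<230)
z=C[...,2][m]; print('hopper z n,pct',m.sum(),np.percentile(z,[2,25,50,75,98]).round() if len(z) else '')
E
python3 look.py l1.png
```

```text
[354. 187.] 653 -29 50 23 -0.17 42 153
[304. 262.] 443 106 50 23 -0.16 40 155
[353. 268.] 429 -29 50 24 -0.56 41 169
hopper z n,pct 929 [195. 196. 198. 198. 200.]
```

>>> {"api": "step_arm", "payload": {"series": [30,14,-40,-0.04,0.3,30,14,-40,-0.04,0.3,30,14,-45,-0.05,0.3,24,9.5,-40,0,0.3,0,0,0,0,0.3,0,0,0,0,0.3]}}

```text
clock: 21.1
eef_pos: [654.7, -33.1, 101.5]
eef_rot: [-3.142, 0.001, 2.965]
wrist_force: [-0.1, 0.2, 0.9]
finger_gap: 66.0
finger_force: 0.0
```

```bash
python3 look.py l2.png
```

```text
[353. 191.] 641 -27 22 12 1.54 37 36
[304. 262.] 443 106 50 24 -0.18 40 156
hopper z n,pct 1350 [194. 196. 197. 198. 200.]
```

>>> {"api": "step_arm", "payload": {"series": [-1.7,3.6,-37,0,0.3,0,0,-35,0,0.3,0,0,0,0,0.6,0,0,0,0,1,0,0,0,0,1,0,0,0,0,1,0,0,0,0,1,0,0,0,0,1,0,0,0,0,1]}}

```text
clock: 22.28
eef_pos: [653.1, -28.3, 29.1]
eef_rot: [-3.142, 0.001, 2.966]
wrist_force: [-1.8, -0.7, 6.6]
finger_gap: 23.7
finger_force: 25.0
```

>>> {"api": "step_arm", "payload": {"series": [-5,0,48,0.03,1,-25,0,48,0.03,1,-28,0,48,0.03,1,-28,0,48,0.03,1,-26,0,44,0.01,1,0,-50,0,0,1,0,-54,0,0,1,0,-54,0,0,1,0,-54,0,0,1,0,-54,0,0,1,0,0,0,0,1,0,0,0,0,1]}}

```text
clock: 23.78
eef_pos: [540.8, -293.8, 264.1]
eef_rot: [3.141, -0.0, 3.096]
wrist_force: [0.7, 0.3, -0.5]
finger_gap: 23.6
finger_force: 25.0
```

Insert, release, retract and step back over the bench.

>>> {"api": "step_arm", "payload": {"series": [0,0.8,-30,0,1,0,0,-30,0,1,0,0,-14,0,1,0,0,-11,0,1,0,0,0,0,0.5,0,0,0,0,0.45,0,0,0,0,0.45,0,0,0,0,0.45,0,0,0,0,0.45,0,0,0,0,0.45,0,0,20,0,0.45,0,0,25,0,0.45,0,0,40,0,0.45,-30,40,0,0,0.45,-30,50,0,0,0.45,-30,30,0,0,0.4,0,0,0,0,0.3]}}

```text
clock: 25.9
eef_pos: [449.8, -172.0, 265.2]
eef_rot: [-3.141, 0.001, 3.097]
wrist_force: [1.6, -0.2, 0.4]
finger_gap: 62.9
finger_force: 0.0
```

```bash
python3 look.py l3.png
```

```text
[358. 224.] 549 -44 50 23 0.18 41 162
[304. 262.] 443 106 50 23 -0.17 41 155
[353. 268.] 429 -29 50 23 -0.56 40 168
hopper z n,pct 1356 [194. 196. 197. 198. 200.]
```

>>> {"api": "step_arm", "payload": {"series": [25,32,-30,0.056,0.3,25,32,-45,0.056,0.3,25,32,-45,0.056,0.3,24,32,-45,0.057,0.3,0,0,0,0,0.3,0,0,0,0,0.3]}}

```text
clock: 26.7
eef_pos: [550.4, -46.2, 99.9]
eef_rot: [-3.141, 0.0, -2.963]
wrist_force: [-0.2, -0.4, 0.8]
finger_gap: 65.9
finger_force: 0.0
```

>>> {"api": "step_arm", "payload": {"series": [-1.4,2.2,-37,0,0.3,0,0,-34,0,0.3,0,0,0,0,0.6,0,0,0,0,1,0,0,0,0,1,0,0,0,0,1,0,0,0,0,1,0,0,0,0,1,0,0,0,0,1]}}

```text
clock: 27.82
eef_pos: [548.8, -43.3, 29.1]
eef_rot: [-3.141, 0.001, -2.962]
wrist_force: [-1.1, -0.6, 6.9]
finger_gap: 23.8
finger_force: 25.0
```

>>> {"api": "step_arm", "payload": {"series": [0,0,48,-0.05,1,0,0,48,-0.05,1,-4,0,48,-0.05,1,-4,0,48,-0.05,1,0,-20,44,-0.025,1,0,-50,0,0,1,0,-60,0,0,1,0,-60,0,0,1,0,-59.7,0,0,1,0,0,0,0,1,0,0,0,0,1]}}

```text
clock: 29.2
eef_pos: [540.4, -292.5, 264.1]
eef_rot: [3.141, -0.001, 3.096]
wrist_force: [1.1, -0.5, -0.1]
finger_gap: 23.8
finger_force: 25.0
```

>>> {"api": "step_arm", "payload": {"series": [0.6,-0.5,-30,0,1,0,0,-30,0,1,0,0,-14,0,1,0,0,-11,0,1,0,0,0,0,0.5,0,0,0,0,0.45,0,0,0,0,0.45,0,0,0,0,0.45,0,0,0,0,0.45,0,0,0,0,0.45,0,0,20,0,0.45,0,0,25,0,0.45,0,0,40,0,0.45,0,50,0,0,0.45,0,60,0,0,0.45,0,50,0,0,0.4,0,0,0,0,0.3]}}

```text
clock: 31.32
eef_pos: [541.2, -130.8, 264.8]
eef_rot: [3.141, 0.001, 3.099]
wrist_force: [-0.2, 0.3, 0.4]
finger_gap: 62.8
finger_force: 0.0
```

```bash
python3 look.py l4.png
```

```text
[304. 262.] 443 106 50 23 -0.16 40 152
[353. 268.] 428 -29 50 24 -0.55 40 167
hopper z n,pct 62 [195. 196. 197. 198. 200.]
```

>>> {"api": "step_arm", "payload": {"series": [-28,25,-30,-0.13,0.3,-28,25,-45,-0.13,0.3,-28,26,-45,-0.13,0.3,-28.7,26,-45,-0.13,0.3,0,0,0,0,0.3,0,0,0,0,0.3]}}

```text
clock: 32.12
eef_pos: [429.6, -32.5, 100.3]
eef_rot: [3.141, 0.002, 2.576]
wrist_force: [-0.0, 0.4, 0.3]
finger_gap: 65.9
finger_force: 0.0
```

```bash
python3 look.py l5.png
```

```text
[304. 262.] 443 106 50 23 -0.17 41 153
hopper z n,pct 1347 [194. 196. 197. 198. 200.]
```

>>> {"api": "step_arm", "payload": {"series": [-1.1,3.5,-37,0,0.3,0,0,-34,0,0.3,0,0,0,0,0.6,0,0,0,0,1,0,0,0,0,1,0,0,0,0,1,0,0,0,0,1,0,0,0,0,1,0,0,0,0,1]}}

```text
clock: 33.3
eef_pos: [427.6, -28.0, 29.0]
eef_rot: [3.141, 0.001, 2.576]
wrist_force: [-1.0, 0.8, 8.2]
finger_gap: 23.9
finger_force: 25.0
```

>>> {"api": "step_arm", "payload": {"series": [0,0,48,0.1,1,15,0,48,0.1,1,25,0,48,0.1,1,25,0,48,0.1,1,25,-25,44,0.12,1,23.4,-50,0,0,1,0,-50,0,0,1,0,-50,0,0,1,0,-50,0,0,1,0,-40,0,0,1,0,0,0,0,1,0,0,0,0,1]}}

```text
clock: 34.8
eef_pos: [540.6, -292.5, 264.2]
eef_rot: [3.141, -0.0, 3.096]
wrist_force: [0.4, 1.0, -1.3]
finger_gap: 23.3
finger_force: 25.0
```

>>> {"api": "step_arm", "payload": {"series": [0.6,-0.5,-30,0,1,0,0,-30,0,1,0,0,-14,0,1,0,0,-11,0,1,0,0,0,0,0.5,0,0,0,0,0.45,0,0,0,0,0.45,0,0,0,0,0.45,0,0,0,0,0.45,0,0,0,0,0.45,0,0,20,0,0.45,0,0,25,0,0.45,0,0,40,0,0.45,-30,50,0,0,0.45,-30,60,0,0,0.45,0,50,0,0,0.4,0,0,0,0,0.3]}}

```text
clock: 36.92
eef_pos: [483.2, -135.3, 265.1]
eef_rot: [-3.141, 0.001, 3.099]
wrist_force: [0.7, -0.9, -0.6]
finger_gap: 63.2
finger_force: 0.0
```

```bash
python3 look.py l6.png
```

```text
[304. 262.] 443 106 50 23 -0.18 41 154
hopper z n,pct 952 [ 82. 146. 160. 174. 192.]
```

```bash
python3 - <<'E'
from h import *
q,d=manip.camera('top');C=cloud('top',d); p=manip.camera('side')[0]
a=cv2.resize(p[110:230,370:510],(400,400),interpolation=3); b=cv2.resize(q[170:290,400:520],(400,400),interpolation=3)
cv2.imwrite('pics/hop2.png',np.hstack([a,b]))
m=(np.abs(C[...,0]-551)<40)&(np.abs(C[...,1]+293)<54)
for x in range(511,591,10): print(x,[int(np.median(C[...,2][m&(abs(C[...,0]-x-5)<5)&(abs(C[...,1]-y-6)<6)])) if (m&(abs(C[...,0]-x-5)<5)&(abs(C[...,1]-y-6)<6)).any() else 0 for y in range(-347,-239,12)])
E
```

```text
511 [199, 0, 0, 0, 146, 126, 0, 0, 0]
521 [200, 0, 0, 0, 160, 136, 0, 0, 0]
531 [196, 0, 0, 165, 165, 134, 0, 0, 0]
541 [131, 133, 135, 159, 159, 151, 133, 132, 0]
551 [150, 148, 147, 151, 153, 148, 143, 142, 0]
561 [163, 163, 160, 161, 157, 160, 157, 156, 0]
571 [176, 176, 177, 175, 174, 173, 173, 172, 176]
581 [191, 191, 191, 190, 190, 189, 187, 185, 189]
```

View pics/hop2.png

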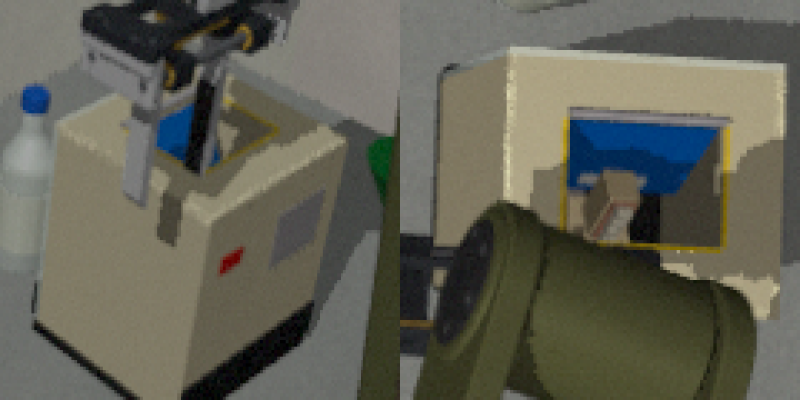

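The top crop shows the fourth model jammed on end in the opening at about crop (615,205), holding the flap half open. I'll push it down with closed fingers.

>>> {"api": "step_arm", "payload": {"series": [17,-55,0,0,1,17,-55,0,0,1,18,-58,0,0,1,0,0,0,0,1,0,0,-20,0,1,0,0,-20,0,1,0,0,-20,0,1,0,0,0,0,1]}}

```text
clock: 38.08
eef_pos: [534.6, -305.4, 203.1]
eef_rot: [3.14, -0.002, 3.095]
wrist_force: [-0.3, -0.3, -0.4]
finger_gap: 0.6
finger_force: 0.0
```

>>> {"api": "step_arm", "payload": {"series": [0,0,-8,0,1,0,0,-8,0,1,0,0,-8,0,1,0,0,0,0,1]}}

```text
clock: 38.58
eef_pos: [535.5, -305.7, 180.6]
eef_rot: [-3.141, 0.001, 3.096]
wrist_force: [-0.0, 0.6, 1.3]
finger_gap: 0.6
finger_force: 0.0
```

>>> {"api": "step_arm", "payload": {"series": [0,0,-8,0,1,0,0,-8,0,1,0,0,-8,0,1,0,0,-6,0,1,0,0,0,0,1]}}

```text
clock: 39.2
eef_pos: [535.0, -305.4, 149.7]
eef_rot: [3.141, -0.001, 3.096]
wrist_force: [-1.0, 0.8, -0.8]
finger_gap: 0.4
finger_force: 0.4
```

>>> {"api": "step_arm", "payload": {"series": [0,0,0,0,1,0,0,20,0,1,0,0,30,0,1,0,0,40,0,1,0,0,30,0,1,0,60,0,0,1,0,60,0,0,1,0,60,0,0,1,0,0,0,0,1]}}

```text
clock: 40.33
eef_pos: [535.5, -122.4, 271.4]
eef_rot: [3.142, 0.002, 3.1]
wrist_force: [-0.3, -0.9, 0.7]
finger_gap: 0.7
finger_force: 0.0
```

```bash
python3 look.py l7.png
```

```text
[304. 262.] 443 106 50 23 -0.18 44 155
hopper z n,pct 203 [194. 196. 198. 198. 200.]
```

>>> {"api": "step_arm", "payload": {"series": [-18,45,-20,-0.03,0.6,-18,45,-35,-0.03,0.3,-18,46,-38,-0.03,0.3,-18,46,-38,-0.03,0.3,-20.5,46.4,-40,-0.01,0.3,0,0,0,0,0.3,0,0,0,0,0.3]}}

```text
clock: 41.25
eef_pos: [444.6, 100.5, 101.4]
eef_rot: [3.141, 0.001, 2.965]
wrist_force: [-0.2, -0.6, 0.5]
finger_gap: 64.9
finger_force: 0.0
```

```bash
python3 look.py l8.png
```

```text
hopper z n,pct 1353 [194. 196. 197. 198. 200.]
```

>>> {"api": "step_arm", "payload": {"series": [-1.6,5.5,-37,0,0.3,0,0,-35,0,0.3,0,0,0,0,0.6,0,0,0,0,1,0,0,0,0,1,0,0,0,0,1,0,0,0,0,1,0,0,0,0,1,0,0,0,0,1]}}

```text
clock: 42.42
eef_pos: [442.2, 106.9, 29.3]
eef_rot: [3.141, 0.001, 2.966]
wrist_force: [-1.1, -0.1, 7.6]
finger_gap: 23.7
finger_force: 25.0
```

>>> {"api": "step_arm", "payload": {"series": [0,0,48,0.03,1,15,0,48,0.03,1,20,-20,48,0.03,1,20,-45,48,0.03,1,20,-50,44,0.01,1,23,-50,0,0,1,0,-50,0,0,1,0,-50,0,0,1,0,-50,0,0,1,0,-45,0,0,1,0,-40,0,0,1,0,0,0,0,1,0,0,0,0,1]}}

```text
clock: 44.05
eef_pos: [536.0, -283.5, 255.7]
eef_rot: [3.141, -0.0, 3.096]
wrist_force: [-0.0, 0.7, -0.4]
finger_gap: 24.1
finger_force: 25.0
```

>>> {"api": "step_arm", "payload": {"series": [7,-9.5,-20,0,1,0,0,-30,0,1,0,0,-18,0,1,0,0,-15,0,1,0,0,0,0,0.5,0,0,0,0,0.45,0,0,0,0,0.45,0,0,0,0,0.45,0,0,0,0,0.45,0,0,0,0,0.45,0,0,20,0,0.45,0,0,25,0,0.45,0,0,48,0,0.45,-10,50,0,0,0.45,-20,60,0,0,0.45,0,60,0,0,0.6,0,0,0,0,0.8,0,0,0,0,1]}}

```text
clock: 46.3
eef_pos: [513.4, -124.5, 266.0]
eef_rot: [-3.141, 0.0, 3.096]
wrist_force: [-0.5, -0.0, 1.0]
finger_gap: 24.9
finger_force: 0.0
```

```bash
python3 look.py l9.png
```

```text
hopper z n,pct 833 [194. 196. 197. 198. 200.]
```

View pics/l9.png

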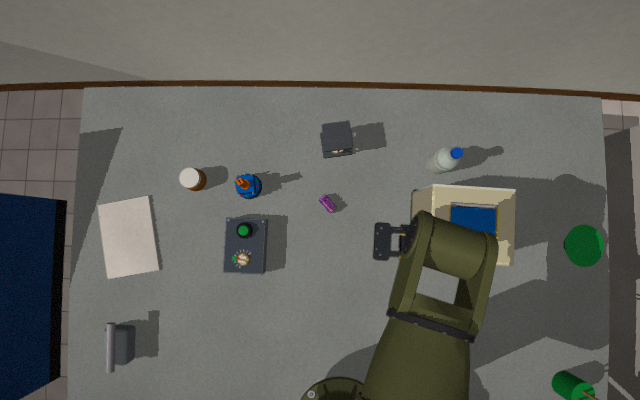

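No models are left on the bench, the flap is shut and the bystanders are unmoved. Next is the start button at (244,231).

```bash
python3 - <<'E'
from meas import *
p,d=manip.camera('top');C=cloud('top',d);hsv=cv2.cvtColor(p,cv2.COLOR_BGR2HSV)
g=(hsv[...,0]>45)&(hsv[...,0]<80)&(hsv[...,1]>120)&(np.hypot(C[...,0]-527,C[...,1]-269)<20)
print(C[g].mean(0),np.median(C[g][:,2]),C[g][:,2].max())
E
```

```text
[527.41759466 267.29167189  70.86379742] 71.74721241682676 76.74019642189694
```

>>> {"api": "step_arm", "payload": {"series": [2,50,-10,0,1,2,50,-10,0,1,2,50,-10,0,1,2,50,-20,0,1,2,50,-20,0,1,2,50,-20,0,1,2,50,-20,0,1,0,43,-20,0,1,0,0,-10,0,1,0,0,0,0,1,0,0,0,0,1]}}

```text
clock: 47.78
eef_pos: [528.0, 267.6, 126.6]
eef_rot: [3.141, 0.001, 3.094]
wrist_force: [-0.1, -0.0, 0.4]
finger_gap: 0.6
finger_force: 0.0
```

>>> {"api": "step_arm", "payload": {"series": [-0.5,1,-15,0,1,0,0,-10,0,1,0,0,-3,0,1,0,0,-2,0,1,0,0,0,0,1]}}

```text
clock: 48.4
eef_pos: [526.8, 269.8, 96.1]
eef_rot: [3.142, 0.0, 3.096]
wrist_force: [0.3, -0.4, 1.6]
finger_gap: 0.7
finger_force: 0.8
```

>>> {"api": "step_arm", "payload": {"series": [0,0,-2,0,1,0,0,-2,0,1,0,0,0,0,1]}}

```text
clock: 48.78
eef_pos: [526.9, 269.9, 92.0]
eef_rot: [3.141, 0.0, 3.096]
wrist_force: [-0.0, -0.4, 4.4]
finger_gap: 0.5
finger_force: 1.7
```

>>> {"api": "step_arm", "payload": {"series": [0,0,-1.5,0,1,0,0,-1,0,1,0,0,0,0,1]}}

```text
clock: 49.15
eef_pos: [527.1, 269.9, 91.0]
eef_rot: [3.141, 0.001, 3.096]
wrist_force: [-5.6, -1.9, 19.1]
finger_gap: 0.6
finger_force: 9.0
```

Bottomed out at 19 N, which is a full press. Let go and retreat.

>>> {"api": "step_arm", "payload": {"series": [0,0,4,0,1,0,0,15,0,1,0,0,40,0,1,0,0,50,0,1,0,0,50,0,1,-40,-50,0,0,1,-40,-50,0,0,1,-40,-50,0,0,1,0,0,0,0,1,0,0,0,0,1]}}

```text
clock: 50.4
eef_pos: [410.1, 123.6, 249.1]
eef_rot: [3.141, 0.001, 3.095]
wrist_force: [1.2, 0.5, 0.1]
finger_gap: 0.2
finger_force: 0.0
```

```bash
python3 look.py l10.png; python3 trim.py t9.png; python3 - <<'E'
from h import *
p=manip.camera('side')[0]; cv2.imwrite('pics/end.png',p)
E
```

```text
hopper z n,pct 1352 [195. 196. 197. 198. 200.]
[ 0.10388773 -0.13199617 -0.0184643 ] [-0.13410378 -0.04449784  0.36479531]
[450.93419448 283.06419038  60.        ] 1.6028333754257131
```

View pics/end.png

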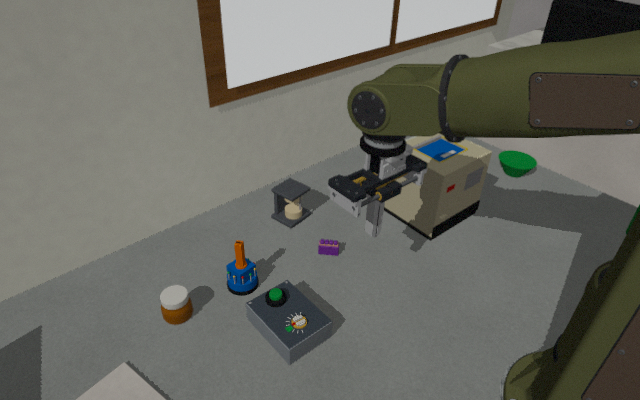

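The final side view shows the tool in its stand at (240,265), the flap shut at (440,150), no models on the bench and the pointer on the green band.

```bash
python3 -c "
from cell import manip; print(manip.sign_off())"
```

```text
the job is handed in; nothing more can be done
None
```

The job is handed in at about 50 s of the 210 s limit: the pointer stands at about 1.55 rad on the green band, the tool is back in its stand, all five models are inside with the flap shut (the fourth jammed and had to be pushed down), and the start button was pressed fully and released last.

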